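# Rock a stuck plug-in relay out of its socket and hold it clear

## Task

The relay with the orange cover has seized in its socket on the opened controller's power board. Grip it and rock it from side to side across its two rows of blades, a little way each time, several times both ways, so that it walks up and out; do not yank it, because a straight pull bows the board. Finish while still gripping it: hold it upright and still over its own socket, with about a centimetre of daylight under its blades so that I can look at the contacts, and leave the blue relay plugged in and everything else on the bench alone.

Things in the scene. Friction and masses are not known exactly. Their poses are not given: they have to be found in the camera images.
- relay: the seized plug-in relay: orange cover 36 (x) x 28 (y) x 46 mm high on a black base 38 x 30 x 8 mm, about 90 g, upright in one of the two sockets. Origin: centre of the base's underside, which rests on the socket's top; z up. Side to side means leaning it about its own x axis, towards +y and -y. Best gripped across y on the cover's 36 mm wide faces. Leant over 0.3 rad its blades bend
- relay_tip (a point): middle between the lower ends of the orange relay's blades, 16 mm below its origin. Two rows of brass blades, 11 mm either side of the middle in y, 26 mm long in x. One row slides up while the other stays as it leans: let the middle rise about 1.6 mm with each swing from 0.12 rad one way to 0.12 rad the other. After 12 mm of rise the contacts let go, at 16 mm the blades are out
- relay_top (a point): centre of the top of the orange relay's cover, 54 mm above its origin
- socket_left (a point): centre of the top of the left (+y) socket, a dark grey block 46 (x) x 40 (y) x 24 mm high on the green board, its top 42 mm above the bench. Its axes are the instrument's: x away from the blue front panel, y to the left. Two slots 30 mm long leave the blade rows 2.5 mm play sideways. In each, a sprung contact presses on the row's outer face, 12 mm from the middle, 4 mm below the top
- socket_right (a point): the same point of the right (-y) socket, 110 mm from the left one and alike in every way. The orange relay is in one of the two, the blue relay in the other
- chassis: the opened white controller, fixed: a pan 240 (x) x 320 (y) mm, sides 30 mm, blue-faced front panel (at -x) 45 mm and rear panel 75 mm high. Origin: centre of its underside. The sockets stand 40 mm in front of its middle, 55 mm left and right. All in it is lower than 50 mm but the rear panel, 158 mm behind the sockets, and the relays, 96 mm above the bench at their tops
- board (a joint): how far the green board that carries both sockets is bowed upwards, in m: 0 at rest, about 9 N per mm. Each blade row rubs in its contact with about 20 to 29 N, so a straight pull of the relay takes 40 N or more and bows the board over 4 mm; rocked out well it stays under 2 mm
- relay2: the other relay, blue cover, same shape and size as the orange one, upright in the other socket; it stays plugged in. Origin: centre of its base's underside
- screwdriver: red-handled screwdriver lying on the bench, 190 mm long; origin under its middle
- jar: glass jar with brown and brass rods, 60 mm across, about 105 mm high; origin under its middle
- dish: shallow glass dish with screws in it, 90 mm across, 18 mm high; origin under its middle
- meter: yellow multimeter lying on the bench, 150 x 75 x 32 mm; origin under its middle
- pliers: blue-handled pliers lying on the bench, 150 mm long; origin near the middle, 5 mm up
Mind the look-alikes: they are no part of the job. What is meant by the relay is not turquoise, and is the smaller of those in its own colour.

How it is judged:
By the outcome, as a careful person would: the job done as asked, in the order asked, and still so for the second after the job is handed in, while the arm keeps its last pose, push and grip.
It also fails if it takes over 51 s, if anything falls off the work surface, if the arm or the gripper's body presses on something with over 40 N, if the wrist force passes 120 N, or if a joint passes its speed limit or range.

## Robot

A 6-joint arm with a two-finger parallel gripper is mounted at the origin on the work surface. World frame = base frame: x ahead of the robot, y to its left, z up, the work surface at z = 0. Lengths are in m, angles in degrees, forces in N, time in s.
With the tool pointing down it reaches from about 0.4 to 0.825 m from the base axis. Payload 7 kg.
Tool frame: the origin (TCP) lies at the very end of the fingers, on their centre line; the grasp point (between the pads) lies 19 mm behind it; z points along the fingers, y is the line along which they close (so a half turn about z gives the same grasp; the last joint's range is limited). The gripper opens to 88 mm and grips with 3 to 60 N. Pads are 19 mm wide; open, the fingers measure 130 mm over their backs; the gripper's body (78 mm by 193 mm) begins 47 mm behind the grasp point.
Start: joints at [83.829, 20.546, 0.682, 0, -70.136, -16.507], TCP at [0.26, 0.623, 0.191] pointing down, gripper open.
Joint ranges: [-176.03, 176.03], [-82.01, 121.73], [-58.28, 71.71], [-173.87, 95.51], [-174.79, -0.11], [-173.66, 173.66]. Speed limits (degrees/s): [136.94, 136.94, 172.46, 180, 180, 180].

## Interface

Orientations are given as [roll, pitch, yaw] about the fixed x, y, z axes, in that order (R = Rz(yaw) Ry(pitch) Rx(roll)).
In Python, from plant import ctrl, cams, workorder gives the robot as it stands.
- The arm moves only by the tool play_rows, never from a script. Its argument "motion" is a list of rows, each an object of numbers: "x", "y", "z": the shift along the tool's x, y, z normalised to -1 to 1, where 1 is 0.025 m; "rx", "ry", "rz": the turn, a rotation vector about the tool's x, y, z normalised to -1 to 1, where 1 is 4 degrees. A call has 1 to 20 rows; each row shifts and turns the commanded pose from where the row before left it, along the tool's axes as they then stand; what a row does not reach is not made up. A row lasts 1/8 s, in which the tool goes at most 62.5 mm and 10.7 degrees, less where a joint would pass 70% of its speed; a pose out of reach is approached as far as the arm can. A call with a number of a shift or a turn outside -1 to 1 is refused whole. A call with a gripper value outside its range is refused whole. "fingers" is the opening, from -1 (shut) to 1 (fully open), set as the call begins (left out, the last holds). The fingers move at their own pace and stop on an object; the grip force is fixed at half the most. Time passes only in rows, so rows that do not move let the fingers close. It gives the time, the measured TCP pose, the force, the opening and the grip force at its end, in the units of the state.
- ctrl.get_obs(): the state, without advancing time (a new reading comes with each control period).
- cams.snapshot(name): name is "side" or "top"; returns the picture (480x640x3 uint8, blue, green, red); there is no depth.
- cams.get_calibration(name): a dict with "vertical_fov" (degrees; the focal length in pixels is half the picture's height over the tangent of half this angle, whatever the lens; pixels are square), "cx", "cy" (the principal point, pixels), "position" and "rotation" of the camera in the world. Camera axes: x right, y up, looking along -z (the intrinsics and any distortion apply to the point x, -y, -z); pixel columns grow to the right and rows downward; lengths in m; the calibration is good to about 2 mm. A picture is of the moment at which its call begins. get_calibration takes no time and is no camera call.
- workorder.close_job(): hands the job in; it is judged then, once.
The state is a dict: "clock": time; "joint_pos": joint angles; "qvel": joint speeds; "tau": joint torques, N m; "tool_pos": TCP position; "orientation": TCP orientation; "force": force on the tool from outside, world axes, zero at the start; "moment": the same for the moment, N m; "opening": finger opening in m; "gripper_force": force on a finger pad.
Only numpy, scipy, OpenCV 4.12 (cv2) and the standard library are available. Lean on these libraries where they do the work, as an engineer would, in place of code of your own. Each camera call takes 0.05 s, during which the arm holds its last target. There are 200 camera calls.

## Working session

There is one attempt and no reset: what is moved stays moved. The work goes in short steps, Python scripts to look and compute and a tool call to move; the robot and the scene stay as the last step left them, time stands still between calls to the robot, and variables do not carry over. Pictures are saved under pics/ and viewed, at most 10 in all, crops included, and the job is handed in when it is done.

Besides the shell and the picture viewer there is one more tool, called after "Request:" by a JSON object that holds its "name" and its "arguments", one argument or row to a line. play_rows: Moves the arm, as the interface text tells. Its arguments: {"type":"object","properties":{"motion":{"type":"array"},"fingers":{"type":"number"}},"required":["motion"]}

```bash
ls; mkdir -p pics; python3 - <<'E'
from plant import ctrl, cams, workorder
import cv2
print(ctrl.get_obs())
for n in("side","top"):
    print(n,cams.get_calibration(n)); cv2.imwrite(f"pics/{n}0.png",cams.snapshot(n))
E
```

```text
pics
{'clock': 0.0, 'joint_pos': array([ 8.38310140e+01,  2.05917700e+01,  6.32888949e-01, -2.12570516e-02,
       -7.01365972e+01, -1.65075113e+01]), 'qvel': array([ 0.07918712,  0.02848254, -0.06378892, -0.01531304, -0.01088949,
       -0.02083017]), 'tau': array([-7.50570180e-04, -5.82735193e+01,  2.93040454e+01,  6.99710503e+00,
        6.87916239e-03, -1.84010605e-04]), 'tool_pos': array([0.26003312, 0.62228801, 0.18960868]), 'orientation': array([ 1.79902779e+02, -7.97284943e-03, -2.26837299e+01]), 'force': array([-0.18727831, -0.03702603,  0.24398427]), 'moment': array([-0.00853502, -0.02481874, -0.01677446]), 'gripper_force': 0.0, 'opening': 0.08772582998559243}
side {'vertical_fov': 43.56077954088501, 'cx': 318.7031095216766, 'cy': 236.69097516085478, 'position': array([-0.26015695, -0.67005119,  0.8284082 ]), 'rotation': array([ 54.0243803 ,   0.63244556, -49.35889766])}
top {'vertical_fov': 49.73718002723802, 'cx': 313.7808190703678, 'cy': 240.06993107214163, 'position': array([0.41095969, 0.01531029, 1.44089445]), 'rotation': array([ 4.42303625e+00, -4.88510530e-02, -8.93279335e+01])}
```

View pics/side0.png

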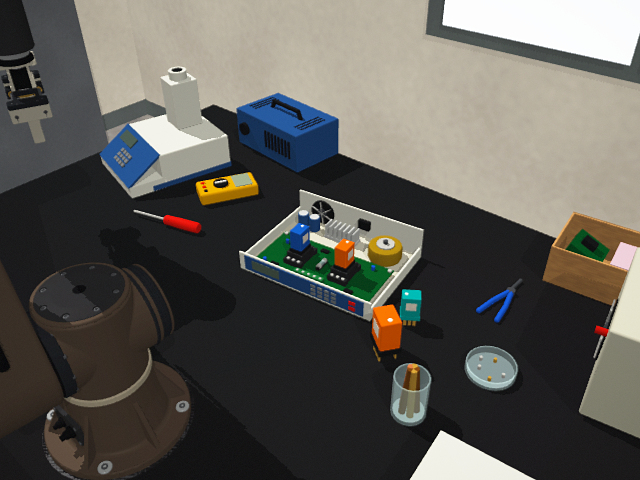

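View pics/top0.png

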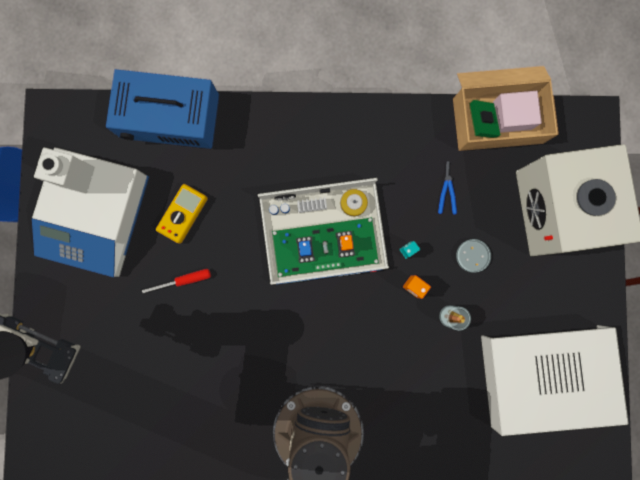

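The side view shows the orange relay in the right socket at about (344,254) and the blue one at (300,237). The larger orange one at (386,328) and the turquoise one are decoys. In the top view the orange relay is at (346,243) and the blue one at (305,246). I'll enlarge both.

```bash
python3 - <<'E'
import cv2
a=cv2.imread("pics/side0.png")[205:305,265:385]; b=cv2.imread("pics/top0.png")[205:295,255:395]
a=cv2.resize(a,None,fx=6,fy=6,interpolation=cv2.INTER_CUBIC);cv2.imwrite("pics/sc.png",a)
b=cv2.resize(b,None,fx=5,fy=5,interpolation=cv2.INTER_CUBIC);cv2.imwrite("pics/tc.png",b)
E
```

```text
(no output)
```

View pics/sc.png

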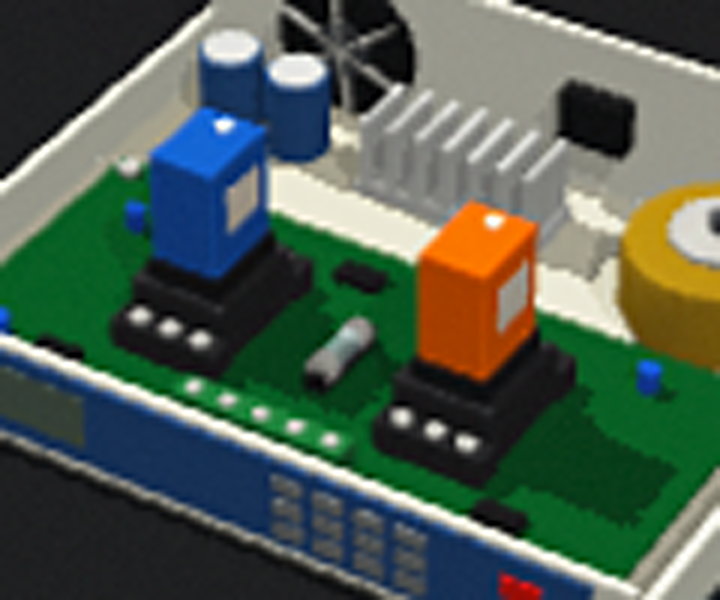

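View pics/tc.png

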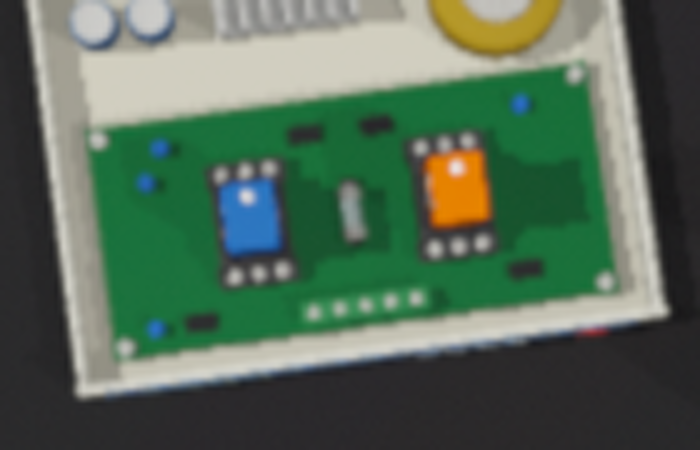

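The crops show these orange cover top corners. Side crop: (418,258), (476,203), (540,232), (480,280). Top crop: (424,158), (484,149), (493,219), (432,230). I also read the blue cover's corners and will fit everything jointly.

```bash
cat > h.py <<'E'
import numpy as np
from scipy.spatial.transform import Rotation as R
from plant import ctrl, cams, workorder
C={n:cams.get_calibration(n) for n in("side","top")}
def proj(n,P):
    c=C[n]; q=R.from_euler('xyz',c["rotation"],degrees=True).inv().apply(np.atleast_2d(P)-c["position"])
    f=240/np.tan(np.radians(c["vertical_fov"]/2))
    return np.c_[c["cx"]-f*q[:,0]/q[:,2], c["cy"]+f*q[:,1]/q[:,2]]
def un(n,uv):  # crop -> full
    s,o=(6,(265,205)) if n=="side" else (5,(255,205))
    return (np.array(uv,float)+.5)/s-.5+o
E
python3 - <<'E'
from h import *
from scipy.optimize import least_squares
# order local (x,y): (+,+),(+,-),(-,-),(-,+)
loc=np.array([[18,14],[18,-14],[-18,-14],[-18,14]])/1e3
obs={("top","o"):[(424,158),(484,149),(493,219),(432,230)],("top","b"):[(220,183),(276,176),(284,247),(226,255)],
("side","o"):[(476,203),(540,232),(480,280),(418,258)],("side","b"):[(205,110),(268,127),(214,172),(152,152)]}
Rz=lambda a:np.array([[np.cos(a),-np.sin(a)],[np.sin(a),np.cos(a)]])
def indiv(p,k,ns):
    P=np.c_[loc@Rz(p[3]).T+p[:2],np.full(4,p[2])]
    return np.concatenate([(proj(n,P)-un(n,obs[n,k])).ravel() for n in ns])
for k in "ob":
    s=least_squares(indiv,[.55,0,.1,.1],args=(k,("top","side")))
    print(k,s.x[:3],np.degrees(s.x[3]),np.round(s.fun,1))
def joint(p):
    y=Rz(p[3])@[0,.055]; m=p[:2]
    return np.r_[indiv([*(m-y),p[2],p[3]],"o",("top","side")),indiv([*(m+y),p[2],p[3]],"b",("top","side"))]
s=least_squares(joint,[.55,0,.1,.1]);y=Rz(s.x[3])@[0,.055]
print("joint orange",s.x[:2]-y,"blue",s.x[:2]+y,s.x[2],np.degrees(s.x[3]),"rms",np.sqrt(np.mean(s.fun**2)))
# side bottom-of-cover corners
o=s.x[:2]-y
for z in(.05,): print(proj("side",np.c_[loc@Rz(s.x[3]).T+o,np.full(4,z)])-un("side",[(0,0),(532,335),(485,378),(418,362)]))
# socket screws in top view, midpoint height ?
for z in(.03,.042):print(proj("top",[[*o,z],[*(o+2*y),z]])-un("top",[(451.5,194.8),(252.3,221.7)]))
E
```

```text
o [ 0.50910274 -0.06838889  0.09879687] 6.18454251067747 [ 0.5  0.1 -0.8  0.8 -1.2  0.6  0.3 -0.6 -0.3  0.   0.6 -0.3  1.1  0.6
 -0.3 -0.4]
b [0.49358135 0.03927297 0.10130758] 7.984713119565385 [-0.4  0.7 -0.9  0.7 -0.7  0.2  0.2  0.   0.6 -1.2  1.  -0.   0.5  0.9
 -0.2  0.1]
joint orange [ 0.50848546 -0.06902138] blue [0.49420025 0.0400471 ] 0.09999874426356785 7.461820090462563 rms 0.6654820941745342
[[78.48914196 52.81584369]
 [ 1.31250381  1.40952591]
 [ 0.21366822  3.48772259]
 [-0.24404303  1.54717504]]
[[-0.26690307  1.11257598]
 [-0.42538901  0.48444834]]
[[ 1.13191624e-04  8.10128676e-01]
 [-4.99706599e-01  2.22340220e-01]]
```

Fit: orange relay at (0.5085, -0.069), yaw about 7.7°, top about 0.10 m (stated 0.096). The spacing and size checks agree. Next I'll turn and move over it.

Request:
{"name": "play_rows", "arguments": {
  "motion": [
    {"rz": -0.95},
    {"rz": -0.95},
    {"rz": -0.95},
    {"rz": -0.95},
    {"rz": -0.95},
    {"rz": -0.95},
    {"rz": -0.95},
    {"rz": -0.95},
    {"x": 0.205, "y": 0.959},
    {"x": 0.205, "y": 0.959},
    {"x": 0.205, "y": 0.959},
    {"x": 0.205, "y": 0.959},
    {"x": 0.205, "y": 0.959},
    {"x": 0.205, "y": 0.959},
    {"x": 0.205, "y": 0.959},
    {"x": 0.205, "y": 0.959},
    {"x": 0.205, "y": 0.959},
    {"x": 0.205, "y": 0.959},
    {"x": 0.205, "y": 0.959},
    {"x": 0.205, "y": 0.959}
  ],
  "fingers": 1
}}

```text
$.motion[0]: bad value
```

Request:
{"name": "play_rows", "arguments": {
  "motion": [
    {"x": 0.205, "y": 0.959},
    {"x": 0.205, "y": 0.959},
    {"x": 0.205, "y": 0.959},
    {"x": 0.205, "y": 0.959},
    {"x": 0.205, "y": 0.959},
    {"x": 0.205, "y": 0.959},
    {"x": 0.205, "y": 0.959},
    {"x": 0.205, "y": 0.959},
    {"x": 0.205, "y": 0.959},
    {"x": 0.205, "y": 0.959},
    {"x": 0.205, "y": 0.959},
    {"x": 0.205, "y": 0.959},
    {"x": 0.205, "y": 0.959},
    {"x": 0.205, "y": 0.959},
    {"x": 0.205, "y": 0.959},
    {"x": 0.205, "y": 0.959},
    {"x": 0.205, "y": 0.959},
    {"x": 0.205, "y": 0.959},
    {},
    {}
  ]
}}

```text
$.motion[0]: bad value
```

Request:
{"name": "play_rows", "arguments": {
  "motion": [
    {"x": 0, "y": 0, "z": 0, "rx": 0, "ry": 0, "rz": -0.95},
    {"x": 0, "y": 0, "z": 0, "rx": 0, "ry": 0, "rz": -0.95},
    {"x": 0, "y": 0, "z": 0, "rx": 0, "ry": 0, "rz": -0.95},
    {"x": 0, "y": 0, "z": 0, "rx": 0, "ry": 0, "rz": -0.95},
    {"x": 0, "y": 0, "z": 0, "rx": 0, "ry": 0, "rz": -0.95},
    {"x": 0, "y": 0, "z": 0, "rx": 0, "ry": 0, "rz": -0.95},
    {"x": 0, "y": 0, "z": 0, "rx": 0, "ry": 0, "rz": -0.95},
    {"x": 0, "y": 0, "z": 0, "rx": 0, "ry": 0, "rz": -0.95},
    {"x": 0.205, "y": 0.959, "z": 0, "rx": 0, "ry": 0, "rz": 0},
    {"x": 0.205, "y": 0.959, "z": 0, "rx": 0, "ry": 0, "rz": 0},
    {"x": 0.205, "y": 0.959, "z": 0, "rx": 0, "ry": 0, "rz": 0},
    {"x": 0.205, "y": 0.959, "z": 0, "rx": 0, "ry": 0, "rz": 0},
    {"x": 0.205, "y": 0.959, "z": 0, "rx": 0, "ry": 0, "rz": 0},
    {"x": 0.205, "y": 0.959, "z": 0, "rx": 0, "ry": 0, "rz": 0},
    {"x": 0.205, "y": 0.959, "z": 0, "rx": 0, "ry": 0, "rz": 0},
    {"x": 0.205, "y": 0.959, "z": 0, "rx": 0, "ry": 0, "rz": 0},
    {"x": 0.205, "y": 0.959, "z": 0, "rx": 0, "ry": 0, "rz": 0},
    {"x": 0.205, "y": 0.959, "z": 0, "rx": 0, "ry": 0, "rz": 0},
    {"x": 0.205, "y": 0.959, "z": 0, "rx": 0, "ry": 0, "rz": 0},
    {"x": 0.205, "y": 0.959, "z": 0, "rx": 0, "ry": 0, "rz": 0}
  ],
  "fingers": 1
}}

```text
clock: 2.6
tool_pos: [0.3604, 0.3444, 0.1906]
orientation: [-180.0, -0.0, 7.7]
force: [0.8, 0.5, -0.9]
opening: 0.0878
gripper_force: 0.0
```

Request:
{"name": "play_rows", "arguments": {
  "motion": [
    {"x": 0.205, "y": 0.959, "z": 0, "rx": 0, "ry": 0, "rz": 0},
    {"x": 0.205, "y": 0.959, "z": 0, "rx": 0, "ry": 0, "rz": 0},
    {"x": 0.205, "y": 0.959, "z": 0, "rx": 0, "ry": 0, "rz": 0},
    {"x": 0.205, "y": 0.959, "z": 0, "rx": 0, "ry": 0, "rz": 0},
    {"x": 0.205, "y": 0.959, "z": 0, "rx": 0, "ry": 0, "rz": 0},
    {"x": 0.205, "y": 0.959, "z": 0, "rx": 0, "ry": 0, "rz": 0},
    {"x": 0.205, "y": 0.959, "z": 0, "rx": 0, "ry": 0, "rz": 0},
    {"x": 0.205, "y": 0.959, "z": 0, "rx": 0, "ry": 0, "rz": 0},
    {"x": 0.205, "y": 0.959, "z": 0, "rx": 0, "ry": 0, "rz": 0},
    {"x": 0.205, "y": 0.959, "z": 0, "rx": 0, "ry": 0, "rz": 0},
    {"x": 0.205, "y": 0.959, "z": 0, "rx": 0, "ry": 0, "rz": 0},
    {"x": 0.205, "y": 0.959, "z": 0, "rx": 0, "ry": 0, "rz": 0},
    {"x": 0.205, "y": 0.959, "z": 0, "rx": 0, "ry": 0, "rz": 0},
    {"x": 0.205, "y": 0.959, "z": 0, "rx": 0, "ry": 0, "rz": 0},
    {"x": 0.205, "y": 0.959, "z": 0, "rx": 0, "ry": 0, "rz": 0},
    {"x": 0.205, "y": 0.959, "z": 0, "rx": 0, "ry": 0, "rz": 0},
    {"x": 0.205, "y": 0.959, "z": 0, "rx": 0, "ry": 0, "rz": 0},
    {"x": 0.205, "y": 0.959, "z": 0, "rx": 0, "ry": 0, "rz": 0},
    {"x": 0, "y": 0, "z": 0, "rx": 0, "ry": 0, "rz": 0},
    {"x": 0, "y": 0, "z": 0, "rx": 0, "ry": 0, "rz": 0}
  ]
}}

```text
clock: 5.1
tool_pos: [0.5088, -0.0696, 0.1905]
orientation: [-180.0, 0.0, 7.7]
force: [-0.3, 0.7, 0.2]
opening: 0.0873
gripper_force: 0.0
```

Request:
{"name": "play_rows", "arguments": {
  "motion": [
    {"x": 0, "y": 0, "z": 0.65, "rx": 0, "ry": 0, "rz": 0},
    {"x": 0, "y": 0, "z": 0.65, "rx": 0, "ry": 0, "rz": 0},
    {"x": 0, "y": 0, "z": 0.65, "rx": 0, "ry": 0, "rz": 0},
    {"x": 0, "y": 0, "z": 0.65, "rx": 0, "ry": 0, "rz": 0},
    {"x": 0, "y": 0, "z": 0.65, "rx": 0, "ry": 0, "rz": 0},
    {"x": 0, "y": 0, "z": 0.65, "rx": 0, "ry": 0, "rz": 0},
    {"x": 0, "y": 0, "z": 0.65, "rx": 0, "ry": 0, "rz": 0},
    {"x": 0, "y": 0, "z": 0.65, "rx": 0, "ry": 0, "rz": 0},
    {"x": 0, "y": 0, "z": 0, "rx": 0, "ry": 0, "rz": 0}
  ]
}}

```text
clock: 6.22
tool_pos: [0.5075, -0.0692, 0.0586]
orientation: [180.0, 0.2, 7.7]
force: [-0.9, -0.1, -0.0]
opening: 0.0876
gripper_force: 0.0
```

```bash
python3 - <<'E'
from h import *
import cv2
o=ctrl.get_obs();print(o["tool_pos"],o["force"])
ims=[cv2.resize(cams.snapshot(n)[190:310,270:410],None,fx=4,fy=4,interpolation=cv2.INTER_CUBIC) for n in("side","top")]
cv2.imwrite("pics/g1.png",cv2.resize(np.hstack(ims),(800,343)))
print(o["orientation"])
E
```

```text
[ 0.50752674 -0.06924834  0.05859129] [-0.89451604 -0.12992068 -0.02498662]
[179.99059452   0.22258718   7.74699948]
```

View pics/g1.png

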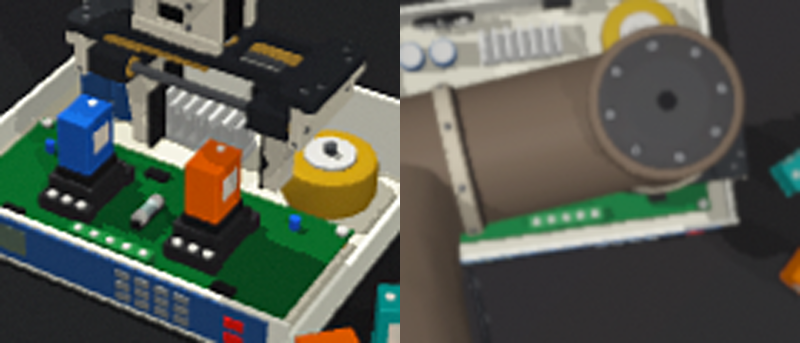

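```bash
python3 - <<'E'
from h import *
y=np.array([-np.sin(np.radians(7.7)),np.cos(np.radians(7.7)),0])
t=np.array([.5075,-.0692,.0586])
s=800/1120*4
print((proj("side",[t+.044*y,t-.044*y,t,[.5085,-.069,.098]])-[270,190])*s)
print((proj("top",[t+[0,0,.2],t+[0,0,.4]])-[270,190])*s+[400,0])
E
```

```text
[[160.44838872 183.46601418]
 [264.97596745 223.67498928]
 [211.88598852 203.25268861]
 [213.31682736 158.85927449]]
[[630.63149761 137.97631527]
 [652.21426227 113.82694418]]
```

```bash
python3 - <<'E'
from h import *
import cv2
a=np.radians(-22.7);y=np.array([-np.sin(a),np.cos(a),0]);t=np.array([.26,.6223,.1896])
print(proj("side",[t,t+.044*y,t-.044*y]))
i0=cv2.imread("pics/side0.png")[60:190,0:110]; i1=cams.snapshot("side")[150:300,250:420]
cv2.imwrite("pics/g2.png",np.hstack([cv2.resize(i0,(330,390),interpolation=cv2.INTER_CUBIC),cv2.resize(i1,(442,390),interpolation=cv2.INTER_CUBIC)]))
print(ctrl.get_obs()["tool_pos"])
E
```

```text
[[ 42.42577025 148.04857294]
 [ 40.27993999 140.30294389]
 [ 44.67331789 156.16136292]]
[ 0.50946575 -0.06910931  0.06077627]
```

View pics/g2.png

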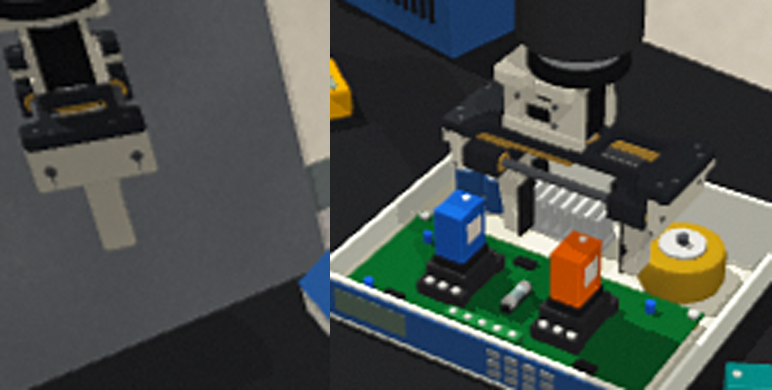

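The fingers look about 14 px (roughly 35 mm) higher in the side view than the reported TCP predicts, and the start picture shows the same offset. I'll half-close without contact, so that relay and finger overlap in the picture and settle it.

Request:
{"name": "play_rows", "arguments": {
  "motion": [
    {"x": 0, "y": 0, "z": 0, "rx": 0, "ry": 0, "rz": 0},
    {"x": 0, "y": 0, "z": 0, "rx": 0, "ry": 0, "rz": 0},
    {"x": 0, "y": 0, "z": 0, "rx": 0, "ry": 0, "rz": 0},
    {"x": 0, "y": 0, "z": 0, "rx": 0, "ry": 0, "rz": 0}
  ],
  "fingers": 0
}}

```text
clock: 6.88
tool_pos: [0.5093, -0.0693, 0.0607]
orientation: [-180.0, -0.0, 7.7]
force: [0.0, -0.0, -0.3]
opening: 0.0532
gripper_force: 0.0
```

```bash
python3 - <<'E'
from h import *
import cv2
y=np.array([-np.sin(np.radians(7.7)),np.cos(np.radians(7.7)),0])
x=np.array([y[1],-y[0],0])
o=ctrl.get_obs();t=o["tool_pos"];print(t,o["opening"],o["force"])
g=o["opening"]/2
i1=cams.snapshot("side")[190:290,290:410]
cv2.imwrite("pics/g3.png",cv2.resize(i1,None,fx=6,fy=6,interpolation=cv2.INTER_CUBIC))
for dz in (0,.02,.035):print(dz,((proj("side",[t+[0,0,dz]-g*y+.0095*x,t+[0,0,dz]-g*y-.0095*x,t+[0,0,dz]+g*y-.0095*x])-[290,190])*6).round())
E
```

```text
[ 0.50933732 -0.06926508  0.0606998 ] 0.05324352284035064 [ 0.03389018 -0.03884304 -0.30990588]
0 [[410. 431.]
 [382. 460.]
 [248. 409.]]
0.02 [[411. 384.]
 [383. 414.]
 [248. 363.]]
0.035 [[412. 349.]
 [384. 378.]
 [248. 327.]]
```

View pics/g3.png

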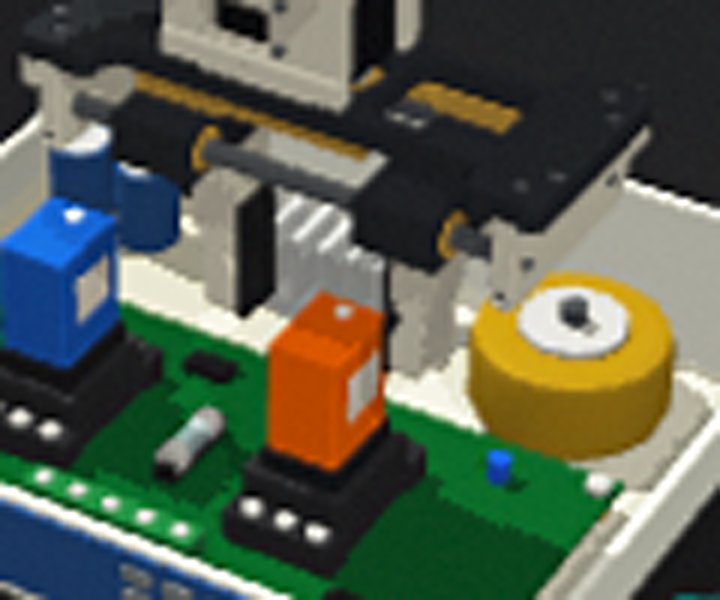

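```bash
python3 - <<'E'
from h import *
import cv2
a=np.radians(-22.7);y=np.array([-np.sin(a),np.cos(a),0]);t=np.array([.26,.6225,.1905])
for d in ([0,0,0],[0,0,.035],[.033,.029,0]):
    d=np.array(d); print(d,proj("top",[t+d+.055*y,t+d-.055*y,t+d+[0,0,.066],t+d+[0,0,.066]+.0965*y,t+d+[0,0,.066]-.0965*y]).round(1).tolist())
print("base",proj("top",[[0,0,0],[0,0,.2]]).round(),proj("side",[[0,0,0],[0,0,.2]]).round())
i=cv2.imread("pics/top0.png")[300:400,0:120]
cv2.imwrite("pics/g4.png",cv2.resize(i,None,fx=6,fy=6,interpolation=cv2.INTER_CUBIC))
E
```

```text
[0 0 0] [[37.3, 331.4], [78.9, 349.9], [43.7, 344.0], [5.2, 326.9], [82.3, 361.2]]
[0.    0.    0.035] [[29.2, 332.8], [72.1, 351.9], [35.4, 346.0], [-4.2, 328.3], [75.2, 363.7]]
[0.033 0.029 0.   ] [[25.9, 317.3], [67.4, 335.7], [31.6, 329.1], [-6.7, 312.0], [70.2, 346.2]]
base [[317. 432.]
 [318. 457.]] [[121. 417.]
 [ 93. 331.]]
```

View pics/g4.png

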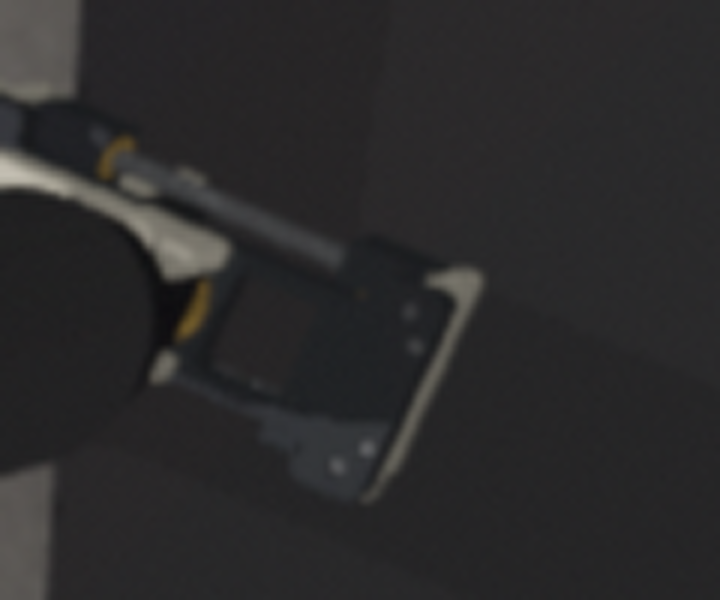

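The top view rules out a horizontal offset: the end plate's midpoint is at row 365, where a horizontal shift would put it at 346–350. The gripper therefore stands about 37 mm higher than reported. The next step is a 30 mm descent, which is safe whether or not that reading is right.

Request:
{"name": "play_rows", "arguments": {
  "motion": [
    {"x": 0, "y": 0, "z": 0.3, "rx": 0, "ry": 0, "rz": 0},
    {"x": 0, "y": 0, "z": 0.3, "rx": 0, "ry": 0, "rz": 0},
    {"x": 0, "y": 0, "z": 0.3, "rx": 0, "ry": 0, "rz": 0},
    {"x": 0, "y": 0, "z": 0.3, "rx": 0, "ry": 0, "rz": 0},
    {"x": 0, "y": 0, "z": 0, "rx": 0, "ry": 0, "rz": 0}
  ],
  "fingers": 0.1
}}

```text
clock: 7.55
tool_pos: [0.5087, -0.0694, 0.0297]
orientation: [180.0, 0.1, 7.7]
force: [-0.2, 0.9, -0.6]
opening: 0.048
gripper_force: 0.0
```

```bash
python3 - <<'E'
from h import *
import cv2
y=np.array([-np.sin(np.radians(7.7)),np.cos(np.radians(7.7)),0])
x=np.array([y[1],-y[0],0])
o=ctrl.get_obs();t=o["tool_pos"];print(t,o["opening"],o["force"])
g=o["opening"]/2
i1=cams.snapshot("side")[190:290,290:410]
cv2.imwrite("pics/g5.png",cv2.resize(i1,None,fx=6,fy=6,interpolation=cv2.INTER_CUBIC))
for dz in (0,.03,.037):print(dz,((proj("side",[t+[0,0,dz]-g*y+.0095*x,t+[0,0,dz]-g*y-.0095*x,t+[0,0,dz]+g*y-.0095*x])-[290,190])*6).round().tolist())
E
```

```text
[ 0.50869217 -0.06940206  0.02974074] 0.048022785740944235 [-0.23271073  0.8857676  -0.63307217]
0 [[400.0, 499.0], [372.0, 529.0], [254.0, 482.0]]
0.03 [[402.0, 431.0], [374.0, 461.0], [254.0, 414.0]]
0.037 [[403.0, 415.0], [374.0, 445.0], [254.0, 398.0]]
```

View pics/g5.png

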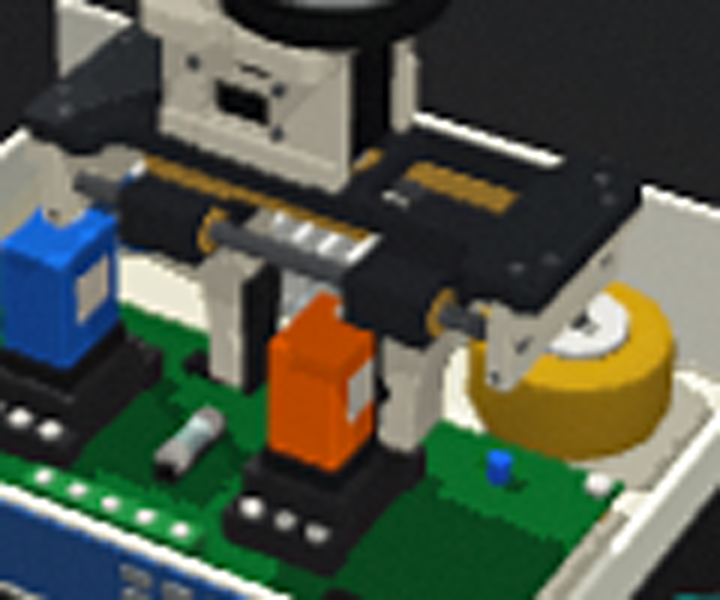

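```bash
python3 - <<'E'
from h import *
y=np.array([-np.sin(np.radians(7.7)),np.cos(np.radians(7.7)),0])
x=np.array([y[1],-y[0],0]); t=np.array([.509,-.0693,0])
P=lambda a,b,z:((proj("side",[t+a*x+b*y+[0,0,z]])[0]-[290,190])*6).round().tolist()
for z in(.10,.115,.13):print(z,"right plate near/far",P(-.039,-.0965,z),P(.039,-.0965,z),"left near/far",P(-.039,.0965,z),P(.039,.0965,z))
for z in (.06,.067,.074): print(z,"R finger bottom inner near, outer near, outer far",P(-.0095,-.024,z),P(-.0095,-.045,z),P(.0095,-.045,z),"L outer near, inner near, inner far",P(-.0095,.045,z),P(-.0095,.024,z),P(.0095,.024,z))
E
```

```text
0.1 right plate near/far [527.0, 487.0] [639.0, 361.0] left near/far [29.0, 297.0] [154.0, 187.0]
0.115 right plate near/far [529.0, 450.0] [642.0, 325.0] left near/far [27.0, 261.0] [153.0, 152.0]
0.13 right plate near/far [531.0, 413.0] [645.0, 288.0] left near/far [26.0, 225.0] [152.0, 117.0]
0.06 R finger bottom inner near, outer near, outer far [374.0, 460.0] [428.0, 480.0] [456.0, 451.0] L outer near, inner near, inner far [203.0, 393.0] [254.0, 413.0] [283.0, 385.0]
0.067 R finger bottom inner near, outer near, outer far [375.0, 444.0] [429.0, 464.0] [457.0, 434.0] L outer near, inner near, inner far [203.0, 377.0] [254.0, 397.0] [283.0, 369.0]
0.074 R finger bottom inner near, outer near, outer far [375.0, 427.0] [429.0, 448.0] [457.0, 418.0] L outer near, inner near, inner far [203.0, 361.0] [254.0, 381.0] [283.0, 353.0]
```

Fingertips measure about 0.069 m while the pose reads 0.030, so they are about 39 mm higher than reported. Whether the tool frame is too long or the base height is off decides where turns pivot, so I'll test it: rise, tilt 16° and compare the fingertips.

Request:
{"name": "play_rows", "arguments": {
  "motion": [
    {"x": 0, "y": 0, "z": -0.7, "rx": 0, "ry": 0, "rz": 0},
    {"x": 0, "y": 0, "z": -0.7, "rx": 0, "ry": 0, "rz": 0},
    {"x": 0, "y": 0, "z": -0.7, "rx": 0, "ry": 0, "rz": 0},
    {"x": 0, "y": 0, "z": 0, "rx": 0, "ry": 0, "rz": 0}
  ]
}}

```text
clock: 8.1
tool_pos: [0.5105, -0.0691, 0.0846]
orientation: [-180.0, -0.2, 7.7]
force: [0.1, 0.5, -0.3]
opening: 0.0485
gripper_force: 0.0
```

```bash
python3 - <<'E'
from h import *
import cv2
cv2.imwrite("pics/u0.png",cams.snapshot("side"));print(ctrl.get_obs()["tool_pos"])
E
```

```text
[ 0.5097377  -0.06914174  0.08359239]
```

Request:
{"name": "play_rows", "arguments": {
  "motion": [
    {"x": 0, "y": 0, "z": 0, "rx": 1, "ry": 0, "rz": 0},
    {"x": 0, "y": 0, "z": 0, "rx": 1, "ry": 0, "rz": 0},
    {"x": 0, "y": 0, "z": 0, "rx": 1, "ry": 0, "rz": 0},
    {"x": 0, "y": 0, "z": 0, "rx": 1, "ry": 0, "rz": 0},
    {"x": 0, "y": 0, "z": 0, "rx": 0, "ry": 0, "rz": 0}
  ]
}}

```text
clock: 8.78
tool_pos: [0.5091, -0.0704, 0.0818]
orientation: [-164.0, 0.1, 7.5]
force: [0.7, -0.3, 0.3]
opening: 0.0483
gripper_force: 0.0
```

```bash
python3 - <<'E'
from h import *
import cv2
o=ctrl.get_obs();print(o["tool_pos"],o["orientation"])
b=cams.snapshot("side");cv2.imwrite("pics/u1.png",b);a=cv2.imread("pics/u0.png")
i=np.hstack([cv2.resize(m[180:300,300:390],(400,533),interpolation=cv2.INTER_CUBIC) for m in(a,b)])
cv2.imwrite("pics/u.png",i)
y=np.array([-np.sin(np.radians(7.7)),np.cos(np.radians(7.7)),0])
t=np.array([.509,-.0693,.0823]); s=400/90
def tips(L,th): # real tip L above tool origin, tilt th about x
    f=R.from_rotvec(th*np.array([y[1],-y[0],0]))
    return ((proj("side",[t+f.apply(b*y+[0,0,L]) for b in(.024,-.024)])-[300,180])*s).round().tolist()
print("up",tips(.039,0),"a",tips(.039,np.radians(16)));t=t+[0,0,.039];print("b",tips(0,np.radians(16)))
E
```

```text
[ 0.50910642 -0.07039742  0.08184004] [-1.63967610e+02  9.79704086e-02  7.54976209e+00]
up [[155.0, 234.0], [247.0, 267.0]] a [[177.0, 232.0], [265.0, 288.0]]
b [[157.0, 222.0], [244.0, 278.0]]
```

View pics/u.png

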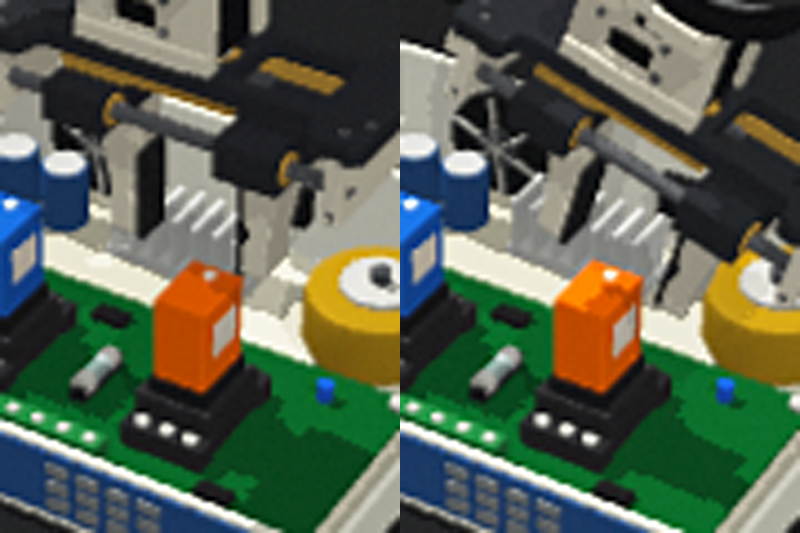

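The picture pair shows the fingertips moved (+25,0) and (+16,+21) px. That fits a tool origin about 39 mm beyond the real fingertips (prediction (+22,-2) and (+18,+21)), so turns pivot 39 mm below the tips. I'll straighten up, then lower the tips to about 0.062 (tool z about 0.023).

Request:
{"name": "play_rows", "arguments": {
  "motion": [
    {"x": 0, "y": 0, "z": 0, "rx": -1, "ry": 0, "rz": 0},
    {"x": 0, "y": 0, "z": 0, "rx": -1, "ry": 0, "rz": 0},
    {"x": 0, "y": 0, "z": 0, "rx": -1, "ry": 0, "rz": 0},
    {"x": 0, "y": 0, "z": 0, "rx": -1, "ry": 0, "rz": 0},
    {"x": 0, "y": 0, "z": 0, "rx": 0, "ry": 0, "rz": 0},
    {"x": 0, "y": 0, "z": 0.6, "rx": 0, "ry": 0, "rz": 0},
    {"x": 0, "y": 0, "z": 0.6, "rx": 0, "ry": 0, "rz": 0},
    {"x": 0, "y": 0, "z": 0.6, "rx": 0, "ry": 0, "rz": 0},
    {"x": 0, "y": 0, "z": 0.6, "rx": 0, "ry": 0, "rz": 0},
    {"x": 0, "y": 0, "z": 0, "rx": 0, "ry": 0, "rz": 0},
    {"x": 0, "y": 0, "z": 0, "rx": 0, "ry": 0, "rz": 0}
  ]
}}

```text
clock: 10.2
tool_pos: [0.5095, -0.0694, 0.0231]
orientation: [180.0, 0.0, 7.7]
force: [-0.2, 0.1, 0.4]
opening: 0.0484
gripper_force: 0.0
```

Now close and watch the forces.

Request:
{"name": "play_rows", "arguments": {
  "motion": [
    {"x": 0, "y": 0, "z": 0, "rx": 0, "ry": 0, "rz": 0},
    {"x": 0, "y": 0, "z": 0, "rx": 0, "ry": 0, "rz": 0},
    {"x": 0, "y": 0, "z": 0, "rx": 0, "ry": 0, "rz": 0},
    {"x": 0, "y": 0, "z": 0, "rx": 0, "ry": 0, "rz": 0},
    {"x": 0, "y": 0, "z": 0, "rx": 0, "ry": 0, "rz": 0},
    {"x": 0, "y": 0, "z": 0, "rx": 0, "ry": 0, "rz": 0}
  ],
  "fingers": -1
}}

```text
clock: 10.95
tool_pos: [0.5095, -0.0688, 0.0233]
orientation: [-180.0, -0.0, 7.7]
force: [-1.3, 5.5, 3.1]
opening: 0.0282
gripper_force: 29.9
```

```bash
python3 - <<'E'
from h import *
o=ctrl.get_obs();print({k:np.round(o[k],4) for k in("tool_pos","orientation","force","moment","opening","gripper_force")})
r=R.from_euler('xyz',o["orientation"],degrees=True).inv()
print(r.apply(o["force"]),r.apply(o["moment"]))
E
```

```text
{'tool_pos': array([ 0.5095, -0.0688,  0.0233]), 'orientation': array([-1.799758e+02, -4.020000e-02,  7.741600e+00]), 'force': array([-1.3014,  5.4861,  3.092 ]), 'moment': array([1.9818, 0.4801, 0.1126]), 'opening': np.float64(0.0282), 'gripper_force': np.float64(29.9151)}
[-0.54837861 -5.61272609 -3.09000958] [ 2.02845444 -0.20885767 -0.11107828]
```

Request:
{"name": "play_rows", "arguments": {
  "motion": [
    {"x": 0, "y": -0.02, "z": 0, "rx": 0, "ry": 0, "rz": 0},
    {"x": 0, "y": 0, "z": 0, "rx": 0, "ry": 0, "rz": 0}
  ]
}}

```text
clock: 11.2
tool_pos: [0.5095, -0.0687, 0.0233]
orientation: [180.0, -0.0, 7.7]
force: [0.2, 2.6, 3.3]
opening: 0.0278
gripper_force: 29.9
```

Request:
{"name": "play_rows", "arguments": {
  "motion": [
    {"x": 0, "y": 0.014, "z": -0.012, "rx": -0.36, "ry": 0, "rz": 0},
    {"x": 0, "y": 0.014, "z": -0.012, "rx": -0.36, "ry": 0, "rz": 0},
    {"x": 0, "y": 0.014, "z": -0.014, "rx": -0.36, "ry": 0, "rz": 0},
    {"x": 0, "y": 0.014, "z": -0.014, "rx": -0.36, "ry": 0, "rz": 0},
    {"x": 0, "y": 0, "z": 0, "rx": 0, "ry": 0, "rz": 0}
  ]
}}

```text
clock: 11.82
tool_pos: [0.5096, -0.0701, 0.0246]
orientation: [174.2, -0.0, 7.8]
force: [0.5, -0.6, 2.2]
opening: 0.0277
gripper_force: 29.9
```

```bash
cat >> h.py <<'E'
def rep():
    o=ctrl.get_obs()
    r=R.from_euler('xyz',[180,0,7.7],degrees=True).inv()
    print({k:np.round(o[k],4).tolist() for k in("clock","tool_pos","orientation","opening","gripper_force")}, "F,M in upright tool axes",r.apply(o["force"]).round(1),r.apply(o["moment"]).round(2))
E
python3 -c "from h import *;rep()"
```

```text
{'clock': 11.825, 'tool_pos': [0.5096, -0.0701, 0.0246], 'orientation': [174.213, -0.0173, 7.7877], 'opening': 0.0277, 'gripper_force': 29.8867} F,M in upright tool axes [ 0.5  0.6 -2.2] [ 0.02  0.24 -0.05]
```

Request:
{"name": "play_rows", "arguments": {
  "motion": [
    {"x": 0, "y": -0.013, "z": -0.007, "rx": 0.394, "ry": 0, "rz": 0},
    {"x": 0, "y": -0.013, "z": -0.007, "rx": 0.394, "ry": 0, "rz": 0},
    {"x": 0, "y": -0.013, "z": -0.007, "rx": 0.394, "ry": 0, "rz": 0},
    {"x": 0, "y": -0.013, "z": -0.007, "rx": 0.394, "ry": 0, "rz": 0},
    {"x": 0, "y": -0.013, "z": -0.007, "rx": 0.394, "ry": 0, "rz": 0},
    {"x": 0, "y": -0.013, "z": -0.007, "rx": 0.394, "ry": 0, "rz": 0},
    {"x": 0, "y": -0.013, "z": -0.007, "rx": 0.394, "ry": 0, "rz": 0},
    {"x": 0, "y": -0.013, "z": -0.007, "rx": 0.394, "ry": 0, "rz": 0},
    {"x": 0, "y": 0, "z": 0, "rx": 0, "ry": 0, "rz": 0}
  ]
}}

```text
clock: 12.95
tool_pos: [0.5094, -0.0675, 0.0261]
orientation: [-173.1, -0.0, 7.6]
force: [-1.2, 4.6, 6.3]
opening: 0.0276
gripper_force: 29.9
```

```bash
cat >> h.py <<'E'
import cv2
def orange(a):
    q=a[200:300,310:375].astype(int); m=(q[...,2]>90)&(q[...,2]>q[...,0]*2.5)&(q[...,1]<q[...,2]*.65)
    # keep the camera-facing -x face's left edge: column of leftmost orange per row, and bottom row
    v,u=np.nonzero(m); rows=[r for r in range(v.min(),v.max()+1) if m[r].any()]
    L=np.array([(r,np.nonzero(m[r])[0][0]) for r in rows])
    return dict(n=len(v),bottom=int(v.max()+200),cent=(round(u.mean()+310,1),round(v.mean()+200,1)),left={int(r+200):int(c+310) for r,c in L[-24::4]})
E
python3 - <<'E'
from h import *
rep()
print(orange(cv2.imread("pics/u0.png")))
a=cams.snapshot("side");cv2.imwrite("pics/s2.png",a);print(orange(a))
E
```

```text
{'clock': 12.95, 'tool_pos': [0.5094, -0.0675, 0.0261], 'orientation': [-173.0724, -0.0343, 7.6479], 'opening': 0.0276, 'gripper_force': 29.9103} F,M in upright tool axes [-0.5 -4.7 -6.3] [ 1.46 -0.24 -0.11]
{'n': 419, 'bottom': 268, 'cent': (np.float64(343.6), np.float64(253.2)), 'left': {245: 337, 249: 335, 253: 335, 257: 335, 261: 335, 265: 337}}
{'n': 301, 'bottom': 268, 'cent': (np.float64(343.3), np.float64(254.6)), 'left': {245: 340, 249: 338, 253: 337, 257: 336, 261: 336, 265: 340}}
```

Request:
{"name": "play_rows", "arguments": {
  "motion": [
    {"x": 0, "y": 0.012, "z": -0.009, "rx": -0.43, "ry": 0, "rz": 0},
    {"x": 0, "y": 0.012, "z": -0.009, "rx": -0.43, "ry": 0, "rz": 0},
    {"x": 0, "y": 0.012, "z": -0.009, "rx": -0.43, "ry": 0, "rz": 0},
    {"x": 0, "y": 0.012, "z": -0.009, "rx": -0.43, "ry": 0, "rz": 0},
    {"x": 0, "y": 0.012, "z": -0.009, "rx": -0.43, "ry": 0, "rz": 0},
    {"x": 0, "y": 0.012, "z": -0.009, "rx": -0.43, "ry": 0, "rz": 0},
    {"x": 0, "y": 0.012, "z": -0.009, "rx": -0.43, "ry": 0, "rz": 0},
    {"x": 0, "y": 0.012, "z": -0.009, "rx": -0.43, "ry": 0, "rz": 0},
    {"x": 0, "y": 0, "z": 0, "rx": 0, "ry": 0, "rz": 0}
  ]
}}

```text
clock: 14.12
tool_pos: [0.5094, -0.0695, 0.0271]
orientation: [173.1, -0.0, 7.8]
force: [2.7, 1.5, -5.2]
opening: 0.0281
gripper_force: 29.9
```

```bash
python3 -c "
from h import *
rep();a=cams.snapshot('side');cv2.imwrite('pics/s3.png',a);print(orange(a))"
```

```text
{'clock': 14.125, 'tool_pos': [0.5094, -0.0695, 0.0271], 'orientation': [173.1107, -0.0111, 7.782], 'opening': 0.0281, 'gripper_force': 29.8948} F,M in upright tool axes [ 2.8 -1.2  5.2] [ 0.93  1.12 -0.2 ]
{'n': 297, 'bottom': 266, 'cent': (np.float64(338.9), np.float64(253.2)), 'left': {243: 334, 247: 332, 251: 332, 255: 333, 259: 333, 263: 334}}
```

Request:
{"name": "play_rows", "arguments": {
  "motion": [
    {"x": 0, "y": -0.011, "z": -0.008, "rx": 0.43, "ry": 0, "rz": 0},
    {"x": 0, "y": -0.011, "z": -0.008, "rx": 0.43, "ry": 0, "rz": 0},
    {"x": 0, "y": -0.011, "z": -0.008, "rx": 0.43, "ry": 0, "rz": 0},
    {"x": 0, "y": -0.011, "z": -0.008, "rx": 0.43, "ry": 0, "rz": 0},
    {"x": 0, "y": -0.011, "z": -0.008, "rx": 0.43, "ry": 0, "rz": 0},
    {"x": 0, "y": -0.011, "z": -0.008, "rx": 0.43, "ry": 0, "rz": 0},
    {"x": 0, "y": -0.011, "z": -0.008, "rx": 0.43, "ry": 0, "rz": 0},
    {"x": 0, "y": -0.011, "z": -0.008, "rx": 0.43, "ry": 0, "rz": 0},
    {"x": 0, "y": 0, "z": 0, "rx": 0, "ry": 0, "rz": 0}
  ]
}}

```text
clock: 15.3
tool_pos: [0.5092, -0.0678, 0.0291]
orientation: [-173.1, -0.0, 7.6]
force: [0.7, 5.3, 0.0]
opening: 0.0277
gripper_force: 29.9
```

```bash
python3 -c "
from h import *
rep();a=cams.snapshot('side');cv2.imwrite('pics/s4.png',a);print(orange(a))"
```

```text
{'clock': 15.3, 'tool_pos': [0.5092, -0.0678, 0.0291], 'orientation': [-173.0725, -0.0112, 7.6193], 'opening': 0.0277, 'gripper_force': 29.9066} F,M in upright tool axes [ 1.4 -5.2 -0. ] [ 1.19  0.57 -0.06]
{'n': 305, 'bottom': 267, 'cent': (np.float64(343.3), np.float64(253.7)), 'left': {244: 340, 248: 338, 252: 337, 256: 337, 260: 336, 264: 340}}
```

Request:
{"name": "play_rows", "arguments": {
  "motion": [
    {"x": 0, "y": 0.008, "z": -0.008, "rx": -0.43, "ry": 0, "rz": 0},
    {"x": 0, "y": 0.008, "z": -0.008, "rx": -0.43, "ry": 0, "rz": 0},
    {"x": 0, "y": 0.008, "z": -0.008, "rx": -0.43, "ry": 0, "rz": 0},
    {"x": 0, "y": 0.008, "z": -0.008, "rx": -0.43, "ry": 0, "rz": 0},
    {"x": 0, "y": 0.008, "z": -0.008, "rx": -0.43, "ry": 0, "rz": 0},
    {"x": 0, "y": 0.008, "z": -0.008, "rx": -0.43, "ry": 0, "rz": 0},
    {"x": 0, "y": 0.008, "z": -0.008, "rx": -0.43, "ry": 0, "rz": 0},
    {"x": 0, "y": 0.008, "z": -0.008, "rx": -0.43, "ry": 0, "rz": 0},
    {"x": 0, "y": 0, "z": 0, "rx": 0, "ry": 0, "rz": 0}
  ]
}}

```text
clock: 16.48
tool_pos: [0.5093, -0.069, 0.0308]
orientation: [173.1, -0.0, 7.8]
force: [0.5, 0.6, -0.1]
opening: 0.0276
gripper_force: 29.9
```

```bash
python3 -c "
from h import *
rep();a=cams.snapshot('side');cv2.imwrite('pics/s5.png',a);print(orange(a))"
```

```text
{'clock': 16.475, 'tool_pos': [0.5093, -0.069, 0.0308], 'orientation': [173.0622, -0.0172, 7.8246], 'opening': 0.0276, 'gripper_force': 29.8868} F,M in upright tool axes [ 0.6 -0.5  0.1] [ 0.61  0.62 -0.05]
{'n': 296, 'bottom': 264, 'cent': (np.float64(338.6), np.float64(251.6)), 'left': {241: 334, 245: 332, 249: 332, 253: 333, 257: 333, 261: 334}}
```

Request:
{"name": "play_rows", "arguments": {
  "motion": [
    {"x": 0, "y": -0.007, "z": -0.008, "rx": 0.43, "ry": 0, "rz": 0},
    {"x": 0, "y": -0.007, "z": -0.008, "rx": 0.43, "ry": 0, "rz": 0},
    {"x": 0, "y": -0.007, "z": -0.008, "rx": 0.43, "ry": 0, "rz": 0},
    {"x": 0, "y": -0.007, "z": -0.008, "rx": 0.43, "ry": 0, "rz": 0},
    {"x": 0, "y": -0.007, "z": -0.008, "rx": 0.43, "ry": 0, "rz": 0},
    {"x": 0, "y": -0.007, "z": -0.008, "rx": 0.43, "ry": 0, "rz": 0},
    {"x": 0, "y": -0.007, "z": -0.008, "rx": 0.43, "ry": 0, "rz": 0},
    {"x": 0, "y": -0.007, "z": -0.008, "rx": 0.43, "ry": 0, "rz": 0},
    {"x": 0, "y": 0, "z": 0, "rx": 0, "ry": 0, "rz": 0}
  ]
}}

```text
clock: 17.65
tool_pos: [0.5092, -0.0682, 0.0324]
orientation: [-173.1, -0.0, 7.6]
force: [0.6, 1.9, 1.3]
opening: 0.0277
gripper_force: 29.9
```

Request:
{"name": "play_rows", "arguments": {
  "motion": [
    {"x": 0, "y": 0.005, "z": -0.008, "rx": -0.43, "ry": 0, "rz": 0},
    {"x": 0, "y": 0.005, "z": -0.008, "rx": -0.43, "ry": 0, "rz": 0},
    {"x": 0, "y": 0.005, "z": -0.008, "rx": -0.43, "ry": 0, "rz": 0},
    {"x": 0, "y": 0.005, "z": -0.008, "rx": -0.43, "ry": 0, "rz": 0},
    {"x": 0, "y": 0.005, "z": -0.008, "rx": -0.43, "ry": 0, "rz": 0},
    {"x": 0, "y": 0.005, "z": -0.008, "rx": -0.43, "ry": 0, "rz": 0},
    {"x": 0, "y": 0.005, "z": -0.008, "rx": -0.43, "ry": 0, "rz": 0},
    {"x": 0, "y": 0.005, "z": -0.008, "rx": -0.43, "ry": 0, "rz": 0},
    {"x": 0, "y": 0, "z": 0, "rx": 0, "ry": 0, "rz": 0}
  ]
}}

```text
clock: 18.77
tool_pos: [0.5093, -0.0686, 0.0341]
orientation: [173.1, -0.0, 7.8]
force: [0.4, -0.4, 0.5]
opening: 0.0277
gripper_force: 29.9
```

```bash
python3 -c "
from h import *
rep();a=cams.snapshot('side');cv2.imwrite('pics/s7.png',a);print(orange(a))"
```

```text
{'clock': 18.775, 'tool_pos': [0.5093, -0.0686, 0.0341], 'orientation': [173.0573, -0.0181, 7.8197], 'opening': 0.0277, 'gripper_force': 29.8835} F,M in upright tool axes [ 0.4  0.5 -0.5] [ 0.19  0.27 -0.01]
{'n': 304, 'bottom': 268, 'cent': (np.float64(338.5), np.float64(250.4)), 'left': {242: 331, 246: 332, 250: 332, 254: 333, 258: 333, 262: 340}}
```

Request:
{"name": "play_rows", "arguments": {
  "motion": [
    {"x": 0, "y": -0.003, "z": -0.008, "rx": 0.43, "ry": 0, "rz": 0},
    {"x": 0, "y": -0.003, "z": -0.008, "rx": 0.43, "ry": 0, "rz": 0},
    {"x": 0, "y": -0.003, "z": -0.008, "rx": 0.43, "ry": 0, "rz": 0},
    {"x": 0, "y": -0.003, "z": -0.008, "rx": 0.43, "ry": 0, "rz": 0},
    {"x": 0, "y": -0.003, "z": -0.008, "rx": 0.43, "ry": 0, "rz": 0},
    {"x": 0, "y": -0.003, "z": -0.008, "rx": 0.43, "ry": 0, "rz": 0},
    {"x": 0, "y": -0.003, "z": -0.008, "rx": 0.43, "ry": 0, "rz": 0},
    {"x": 0, "y": -0.003, "z": -0.008, "rx": 0.43, "ry": 0, "rz": 0},
    {"x": 0, "y": 0, "z": 0, "rx": 0, "ry": 0, "rz": 0}
  ]
}}

```text
clock: 19.95
tool_pos: [0.5092, -0.0672, 0.0358]
orientation: [-173.0, -0.0, 7.6]
force: [-2.0, 9.7, 5.0]
opening: 0.028
gripper_force: 29.9
```

Request:
{"name": "play_rows", "arguments": {
  "motion": [
    {"x": 0, "y": 0.001, "z": -0.008, "rx": -0.43, "ry": 0, "rz": 0},
    {"x": 0, "y": 0.001, "z": -0.008, "rx": -0.43, "ry": 0, "rz": 0},
    {"x": 0, "y": 0.001, "z": -0.008, "rx": -0.43, "ry": 0, "rz": 0},
    {"x": 0, "y": 0.001, "z": -0.008, "rx": -0.43, "ry": 0, "rz": 0},
    {"x": 0, "y": 0.001, "z": -0.008, "rx": -0.43, "ry": 0, "rz": 0},
    {"x": 0, "y": 0.001, "z": -0.008, "rx": -0.43, "ry": 0, "rz": 0},
    {"x": 0, "y": 0.001, "z": -0.008, "rx": -0.43, "ry": 0, "rz": 0},
    {"x": 0, "y": 0.001, "z": -0.008, "rx": -0.43, "ry": 0, "rz": 0},
    {"x": 0, "y": 0, "z": 0, "rx": 0, "ry": 0, "rz": 0}
  ]
}}

```text
clock: 21.08
tool_pos: [0.5092, -0.0689, 0.0373]
orientation: [173.1, 0.0, 7.8]
force: [2.3, -4.9, 1.8]
opening: 0.0278
gripper_force: 29.9
```

Request:
{"name": "play_rows", "arguments": {
  "motion": [
    {"x": 0, "y": 0, "z": -0.008, "rx": 0.43, "ry": 0, "rz": 0},
    {"x": 0, "y": 0, "z": -0.008, "rx": 0.43, "ry": 0, "rz": 0},
    {"x": 0, "y": 0, "z": -0.008, "rx": 0.43, "ry": 0, "rz": 0},
    {"x": 0, "y": 0, "z": -0.008, "rx": 0.43, "ry": 0, "rz": 0},
    {"x": 0, "y": 0, "z": 0, "rx": 0, "ry": 0, "rz": 0}
  ]
}}

```text
clock: 21.7
tool_pos: [0.5091, -0.0689, 0.0377]
orientation: [-180.0, -0.0, 7.6]
force: [0.5, 0.6, -1.0]
opening: 0.0276
gripper_force: 29.9
```

```bash
python3 -c "
from h import *
rep();a=cams.snapshot('side');cv2.imwrite('pics/s9.png',a);print(orange(a))"
```

```text
{'clock': 21.7, 'tool_pos': [0.5091, -0.0689, 0.0377], 'orientation': [-179.9594, -0.0035, 7.6105], 'opening': 0.0276, 'gripper_force': 29.9101} F,M in upright tool axes [ 0.6 -0.5  1. ] [-0.06  0.03  0.03]
{'n': 302, 'bottom': 266, 'cent': (np.float64(341.2), np.float64(249.7)), 'left': {240: 336, 244: 335, 248: 335, 252: 335, 256: 335, 260: 338}}
```

Request:
{"name": "play_rows", "arguments": {
  "motion": [
    {"x": 0, "y": 0, "z": -0.058, "rx": 0, "ry": 0, "rz": 0},
    {"x": 0, "y": 0, "z": -0.058, "rx": 0, "ry": 0, "rz": 0},
    {"x": 0, "y": 0, "z": -0.058, "rx": 0, "ry": 0, "rz": 0},
    {"x": 0, "y": 0, "z": -0.058, "rx": 0, "ry": 0, "rz": 0},
    {"x": 0, "y": 0, "z": -0.058, "rx": 0, "ry": 0, "rz": 0},
    {"x": 0, "y": 0, "z": -0.058, "rx": 0, "ry": 0, "rz": 0},
    {"x": 0, "y": 0, "z": -0.058, "rx": 0, "ry": 0, "rz": 0},
    {"x": 0, "y": 0, "z": -0.058, "rx": 0, "ry": 0, "rz": 0},
    {"x": 0, "y": 0, "z": 0, "rx": 0, "ry": 0, "rz": 0},
    {"x": 0, "y": 0, "z": 0, "rx": 0, "ry": 0, "rz": 0}
  ]
}}

```text
clock: 23.0
tool_pos: [0.5091, -0.0685, 0.0494]
orientation: [180.0, 0.0, 7.7]
force: [0.7, -0.1, -1.6]
opening: 0.028
gripper_force: 29.9
```

```bash
python3 - <<'E'
from h import *
rep();a=cams.snapshot('side');cv2.imwrite('pics/s10.png',a);print(orange(a))
u0=cv2.imread("pics/u1.png")
# track patch of the camera-facing (-x) cover face + base bottom edge: vertical shift since start (start image lit similarly)
T=u0[250:272,333:353]
r=cv2.matchTemplate(a[220:290,320:365],T,cv2.TM_CCOEFF_NORMED);_,s,_,p=cv2.minMaxLoc(r);print("shift px",p[0]+320-333,p[1]+220-250,s)
y=np.array([-np.sin(np.radians(7.7)),np.cos(np.radians(7.7)),0]);x=np.array([y[1],-y[0],0])
b=np.array([.5085,-.069,0])-.018*x
for h in(0,.022,.026,.03):print(h,proj("side",[b+[0,0,.06+h]])-proj("side",[b+[0,0,.06]]))
# column profile through the front bottom edge: before/after
for im in(u0,a): print([tuple(int(c) for c in im[r,341]) for r in range(246,284,2)])
E
```

```text
{'clock': 23.0, 'tool_pos': [0.5091, -0.0685, 0.0494], 'orientation': [179.9676, 0.0031, 7.7217], 'opening': 0.028, 'gripper_force': 29.9101} F,M in upright tool axes [0.7 0.2 1.6] [-0.06  0.    0.  ]
{'n': 324, 'bottom': 267, 'cent': (np.float64(341.1), np.float64(246.1)), 'left': {242: 335, 246: 335, 250: 335, 254: 335, 258: 345, 264: 338}}
shift px 1 -9 0.6638913154602051
0 [[0. 0.]]
0.022 [[ 0.10502915 -8.50153537]]
0.026 [[  0.1243659  -10.06673953]]
0.03 [[  0.14377774 -11.63802185]]
[(0, 139, 254), (0, 109, 246), (0, 85, 214), (0, 73, 191), (0, 74, 193), (0, 72, 189), (0, 76, 191), (0, 74, 190), (0, 74, 189), (0, 75, 192), (0, 78, 199), (21, 18, 13), (23, 22, 21), (33, 32, 32), (28, 26, 28), (21, 20, 20), (225, 236, 236), (60, 60, 61), (25, 26, 26)]
[(0, 70, 184), (0, 71, 185), (0, 71, 185), (0, 72, 186), (0, 70, 184), (0, 76, 195), (22, 18, 15), (18, 14, 10), (48, 90, 167), (28, 28, 33), (45, 43, 42), (29, 27, 28), (33, 31, 31), (29, 28, 30), (29, 28, 29), (22, 21, 22), (145, 154, 152), (45, 45, 47), (25, 25, 25)]
```

The cover's lower edge has risen 10 px (26 mm), so there is about 10 mm under the blades. Its left edge is vertical, and the wrist carries only about the relay's weight. I'm handing it in.

```bash
python3 -c "
from plant import workorder
print(workorder.close_job())"
```

```text
the job is handed in; nothing more can be done
None
```

The orange relay was rocked out both ways over nine leans and is held upright over its own socket, with about 10 mm under its blades; the job was handed in at 23 s with no verdict shown, and I did not check the blue relay in a final picture.

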